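Hold a sprung test probe square on a sloping test pad

TASK

Pluck the red-capped spring probe out of the pocket tray, put its brass tip on the centre of the red-ringed sloping pad of the aluminium housing, and hold it square to that pad, pressing gently so that its sprung plunger is pushed about halfway in. Hold it there steadily, and finish while still gripping it and pressing: do not let go or put it down. Leave the blue-ringed pad, the other two probes, the screwdriver and the oil can alone.

Things in the scene. Friction and masses are not known exactly. Their poses are not given: they have to be found in the camera images.
- red_probe_mid (a point): middle of the red-capped probe's round body, 16 mm in diameter, 90 mm long (steel foot, black, top 18 mm red), 40 to 90 g; on its axis, 45 mm from its flat foot and its top; z runs from foot to cap. A 6 mm brass plunger sticks out 10 mm below the foot. It starts upright in a tray pocket, its foot 14 mm and its middle 59 mm above the table, the lowest 16 mm of the body in the pocket
- red_probe_tip (a point): rounded end of the red probe's brass plunger, on the probe's axis, 55 mm below the probe's middle when the spring is free; axes as the probe's. It slides into the probe when pressed
- red_probe_plunger (a joint): how far the red probe's plunger is pushed in: 0 free (as at the start), up to 0.008 m when it bottoms. The spring gives 0.8 N at the first touch and 0.4 N more per mm: 2.4 N at halfway (4 mm)
- red_pad: the pad to probe: end of a round post 40 mm in diameter, a red ring (39 mm) about a brass disc 22 mm in diameter. Origin at the disc's centre, on its face, 96 mm above the table; z points out of the face, square to it, sloping 25 degrees (0.436 rad) from vertical towards the housing's near side, roughly towards the robot; x lies in the face and points up its slope, away from the robot
- blue_pad: the other pad, alike and facing the same way but with a blue ring; origin and axes as for the red pad, 130 mm from it; not to be touched
- housing: aluminium housing 200 x 270 mm and 60 mm high, fixed; origin under its centre, y along its length, -x its near side. The two pad posts stand on it 30 mm towards the near side, 65 mm to either side of the middle (which is which varies); fittings up to 45 mm high stand on its far part, 60 mm to the far side of the middle
- tray: plastic pocket tray 70 x 180 mm, 30 mm high, fixed; origin under its centre. Three square pockets in a row along its y, at -55, 0 and 55 mm, each 17 mm wide and 16 mm deep with a ledge at the bottom and a smaller hole for the plunger below; which probe stands in which pocket varies
- blue_probe: pen-like, the same make as the red probe but with a blue cap; origin at the centre of its flat foot; it stays in its pocket
- yellow_probe: pen-like, the same make as the red probe but with a yellow cap; origin at the centre of its flat foot; it stays in its pocket
- screwdriver: red-handled screwdriver lying on the table beyond the tray, some 200 mm long; leave alone
- oil_can: round steel oil can with a green band, 52 mm in diameter, 100 mm high, standing on the table; leave alone; origin at the centre of its underside
Things that resemble listed ones, but are neither listed nor needed, are in the scene too. Leave any purple look-alike of the part that bears red_probe_mid alone. Several things look just like the tray: the one meant starts farthest from the robot's base.

How it is judged (in metres and radians):
On the way, in this order (a step that is already met when the one before it is completed fails the run):
1. the red probe is gripped and clear of the tray (z of red_probe_mid in the frame of tray above 0.09 m and contact force between the fingers and red_probe above 2 N), for 0.2 s.
2. its tip is held on the red-ringed pad, square and gently, for a second (distance between red_probe_tip and red_pad below 0.006 m and angle between the z axis of red_probe_mid and the z axis of red_pad, either way round below 0.175 rad and value of joint red_probe_plunger between 0.002 and 0.006 m and contact force between red_probe and red_pad between 0.8 and 6 N and contact force between the fingers and red_probe above 2 N), for 1 s.
At the end, for the whole second after the job is handed in: The gripper still holds the red probe, its tip within 6 mm of the centre of the red-ringed pad, its axis within 10 degrees of square to the pad, the plunger pushed in between 2 and 6 mm of its 8 mm, the probe pressing the pad with 0.8 to 6 N and not moving (all of step 2 and linear speed of red_probe below 0.01 m/s and contact force between red_probe and tray below 0.1 N); the arm keeps its last pose, push and grip.
It fails at once if the red probe is rammed into the pad or its post (over 15 N) (contact force between red_probe and red_pad above 15 N).
It fails at once if the red probe or the gripper touches the blue-ringed pad (contact force between any of red_probe, the arm and blue_pad above 0.5 N).
It fails at once if another probe is moved out of its place (distance of any of blue_probe, yellow_probe from where it was at the start of the episode above 0.012 m).
It fails at once if the screwdriver or the oil can is disturbed (distance of any of screwdriver, oil_can from where it was at the start of the episode above 0.02 m).
It also fails if it takes over 40 s, if anything falls off the work surface, if the arm or the gripper's body presses on something with over 40 N, if the wrist force passes 120 N, or if a joint passes its speed limit or range.

ROBOT

A 7-joint arm with a two-finger parallel gripper is mounted at the origin on the work surface. World frame = base frame: x ahead of the robot, y to its left, z up, the work surface at z = 0. Lengths are in mm, angles in rad, forces in N, time in s.
With the tool pointing down it reaches from about 425 to 950 mm from the base axis. Payload 16.7 kg.
Tool frame: the origin (TCP) lies on the centre line of the jaws, within the pads' length; the fingertips stand 8 mm ahead of it and the grasp point (between the pads) lies 11 mm behind it; y points along the fingers, z is the direction in which the jaws open and shut, and the axes are right-handed (so a half turn about y gives the same grasp; the last joint's range is limited). The gripper opens to 94 mm and grips with 3 to 60 N. Pads are 16 mm wide; open, the fingers measure 119 mm over their backs; the gripper's body (75 mm by 177 mm) begins 78 mm behind the grasp point.
Start: joints at [-1.399, 0.426, 0.074, 1.606, -0.034, 1.111, -0.067], TCP at [213.489, 640.31, 213.467] pointing down, gripper open.
Joint ranges: [-2.85, 2.85], [-0.5, 2.14], [-1.23, 1.37], [0.21, 2.46], [-1.02, 4.16], [0.16, 2.05], [-2.73, 2.73]. Speed limits (rad/s): [1.89, 1.89, 2.39, 2.39, 3.01, 3.01, 3.01].

INTERFACE

Orientations are given as a rotation vector (axis times angle).
In Python, from rig import sensors, cams, workorder, models gives the robot as it stands.
- The arm moves only by the tool move_arm, never from a script. Its argument "motion" is a list of rows, each a list of 6 numbers: the shift along the tool's x, y, z in m, then the turn, a rotation vector about the tool's x, y, z in degrees. A call has 1 to 10 rows; each row is the pose to reach, as a shift and turn from the pose commanded when the call began, along the tool's axes at that moment; what a row does not reach only later rows make up. A row lasts 1/12 s, in which the tool goes at most 41.7 mm and 7.16 degrees, less where a joint would pass 70% of its speed; a pose out of reach is approached as far as the arm can. A call with a gripper value outside its range is refused whole. "jaw" is the opening, from 0 (shut) to 1 (fully open), set as the call begins (left out, the last holds). The fingers move at their own pace and stop on an object; "newtons" is the grip in N (left out, the last holds). Time passes only in rows, so rows that repeat a pose let the fingers close. It gives the time, the measured TCP pose, the force and the opening at its end, in the units of the state.
- sensors.observe(): the state, without advancing time (a new reading comes with each control period).
- cams.read_camera(name): name is "side" or "top" or "wrist"; returns a dict with "color" (384x512x3 uint8, blue, green, red), "z_map" (384x512 float32, mm along the optical axis (not along the pixel's ray), 0 where there is no reading), "mtx" (3x3 intrinsics, pixels), "k1" (the pictures are not rectified: a ray, as slopes to the right and down, at radius r is drawn at 1 + k1 r^2 times it, then the intrinsics apply), "R" (3x3) and "t" (3): a world point X has camera coordinates R X + t. Camera axes: x right, y down, z forward; pixel columns grow to the right and rows downward; lengths in mm; the calibration is good to about 2 mm. A picture is of the moment at which its call begins.
- workorder.close_job(): hands the job in, once; it reports no verdict.
Trained networks look in a picture, given as the dict that the camera call returned (one of the last four; its "shot" number tells which), for a name from the list of things; names that differ only in an ending like _2 or _b are one class to them, and where a whole thing is asked for, a point or a joint stands for the part that bears it (a point fixed in the world has none). Each returns a list of dicts, best first, with "p" (0 to 1); they miss things now and then, are a little off and sometimes report something else, mostly with a low value. They report only what shows in the picture. A call takes as long as a camera call. They do not tell look-alikes from the thing itself.
- models.silhouettes(picture, thing): "mask" (384x512 bool, what is visible of it) and "box" ([centre column, centre row, width, height] in pixels, round what is visible of it).
- models.spot_point(picture, thing): "centre" ([column, row] in pixels: a listed point, or the origin of a listed thing).
The state is a dict: "time": time; "joint_pos": joint angles; "qd": joint speeds; "effort": joint torques, N m; "eef_pos": TCP position; "orientation": TCP orientation; "ft_force": force on the tool from outside, world axes, zero at the start; "ft_torque": the same for the moment, N m; "finger_gap": finger opening in mm.
Only numpy, scipy, OpenCV 4.12 (cv2) and the standard library are available. Lean on these libraries where they do the work, as an engineer would, in place of code of your own. Each camera call takes 0.05 s, during which the arm holds its last target. There are 200 camera calls.

## Working session

There is one attempt and no reset: what is moved stays moved. The work goes in short steps, Python scripts to look and compute and a tool call to move; the robot and the scene stay as the last step left them, time stands still between calls to the robot, and variables do not carry over. Pictures are saved under pics/ and viewed, about 8 in all and at most 12, crops included, and the job is handed in when it is done.

Besides the shell and the picture viewer there is one more tool, called after "Call:" as name(argument=value, ...), one argument or row to a line, values as JSON. move_arm: Moves the arm, as the interface text tells. Its arguments: {"type":"object","properties":{"motion":{"type":"array","items":{"type":"array","items":{"type":"number"}}},"jaw":{"type":"number"},"newtons":{"type":"number"}},"required":["motion"]}

```bash
ls; mkdir -p pics; cat > h.py <<'E'
import numpy as np, cv2
from scipy.spatial.transform import Rotation as Ro
from rig import sensors, cams, workorder, models
def ray(p,uv):
    K=p["mtx"];d=np.array([(uv[0]-K[0][2])/K[0][0],(uv[1]-K[1][2])/K[1][1]])
    s=d.copy()
    for _ in range(20): s=d/(1+p["k1"]*(s@s))
    return np.array([s[0],s[1],1.])
def W(p,uv,z=None,h=None):
    "world pt at depth z, or on plane z=h"
    R=np.array(p["R"]);t=np.array(p["t"]).ravel();r=R.T@ray(p,uv);c=-R.T@t
    if h is not None: return c+r*(h-c[2])/r[2]
    if z is None: z=p["z_map"][int(round(uv[1])),int(round(uv[0]))]
    return c+r*z
def px(p,X):
    c=np.array(p["R"])@X+np.array(p["t"]).ravel();s=c[:2]/c[2];s=s*(1+p["k1"]*(s@s))
    return np.array(p["mtx"])[:2,:2]@s+np.array(p["mtx"])[:2,2]
def cloud(p,mask):
    v,u=np.nonzero(mask&(p["z_map"]>0))
    return np.array([W(p,(a,b)) for a,b in zip(u,v)])
np.set_printoptions(precision=2,suppress=True)
E
python3 - <<'E'
from h import *
print(sensors.observe())
for n in ["top","side","wrist"]:
    p=cams.read_camera(n);cv2.imwrite(f"pics/{n}0.png",p["color"])
    print(n,p["mtx"],p["k1"],"cam",-np.array(p["R"]).T@np.array(p["t"]).ravel())
    for th in ["red_probe_mid","red_pad","blue_pad","tray","housing","oil_can","blue_probe","yellow_probe","screwdriver"]:
        for d in models.spot_point(p,th)[:5]: print(th,d["p"],np.array(d["centre"]),W(p,d["centre"]))
E
python3 -c "
import cv2,numpy as np
a=[cv2.imread(f'pics/{n}0.png') for n in ('top','side')]
cv2.imwrite('pics/a.png',a[0]);"
```

```text
pics
{'time': 0.0, 'joint_pos': array([-1.4 ,  0.43,  0.07,  1.61, -0.03,  1.11, -0.07]), 'qd': array([-0., -0., -0., -0., -0., -0., -0.]), 'effort': array([  0.  , -93.58,   3.67, -45.42,  -0.05,   0.02,   0.  ]), 'eef_pos': array([213.41, 639.89, 212.74]), 'orientation': array([-1.56,  0.25, -0.25]), 'ft_force': array([-0.47, -0.01,  0.63]), 'ft_torque': array([ 0.03,  0.03, -0.  ]), 'finger_gap': 93.89159652454553}
top [[428.78   0.   249.88]
 [  0.   428.78 194.18]
 [  0.     0.     1.  ]] 0.010353165026324766 cam [ 359.31  -14.32 1153.44]
red_probe_mid 0.53 [339.2 243.7] [ 360.06 -232.13   92.06]
red_pad 0.68 [188.1 165.3] [548.82 145.91  91.53]
blue_pad 0.81 [140.3 146.4] [593.71 266.56  97.19]
blue_pad 0.63 [191.4 165.9] [547.2  137.38  92.89]
tray 0.71 [355.3 299. ] [ 216.05 -293.18   -3.07]
tray 0.66 [334.3 211.9] [ 443.12 -233.55   24.57]
tray 0.5 [279.8 108.8] [701.46 -83.32  83.33]
housing 0.82 [175.7 155.6] [580.   184.24  56.78]
oil_can 0.98 [278.8 107.5] [704.98 -80.74  82.91]
blue_probe 0.37 [313.8 200. ] [ 474.9  -181.31   12.43]
yellow_probe 0.44 [356.2 214.3] [ 436
[... 281 characters left out ...]
283.6 270.7] [ 450.58 -245.8    64.44]
red_probe_mid 0.58 [237.3 281.8] [ 350.79 -246.5    73.67]
red_pad 0.68 [259.6 156.5] [552.44 138.22  97.59]
blue_pad 0.61 [253.1 136.6] [580.65 261.7   94.09]
blue_pad 0.56 [261.  158.8] [551.42 125.24  97.6 ]
tray 0.75 [178.  345.1] [ 214.78 -309.72   28.31]
housing 0.79 [268.6 173.7] [565.81 102.18  58.59]
oil_can 0.57 [350.5 218.2] [ 706.12 -110.91   19.82]
blue_probe 0.45 [274.4 263.8] [ 455.19 -192.06   29.2 ]
yellow_probe 0.81 [291.  309.3] [ 437.05 -313.79   29.28]
screwdriver 0.88 [368.5 272.6] [ 654.9  -270.34   -0.01]
wrist [[294.48   0.   258.96]
 [  0.   294.48 192.46]
 [  0.     0.     1.  ]] -0.07754259003144398 cam [142.94 664.59 384.76]
```

View pics/top0.png

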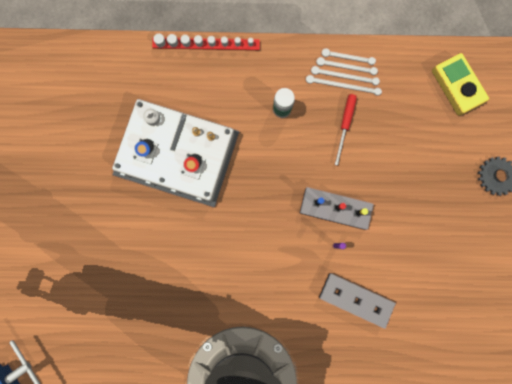

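View pics/side0.png

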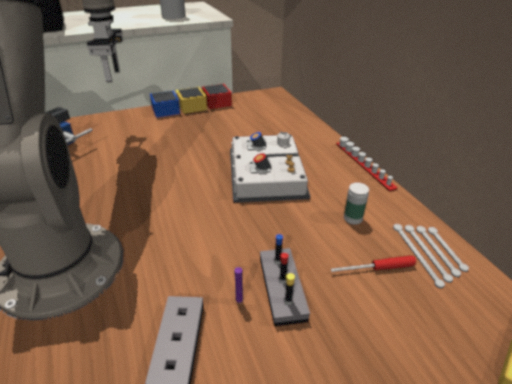

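The farthest tray is the one holding the probes, at top (337,208). The other tray, at (357,300), is empty and nearer the base. The red cap is in the middle pocket at top (342,207) and side (284,262). The lone purple probe at (340,245) is the decoy. The red pad is at top (192,163) and the blue pad at (144,149).

```bash
python3 - <<'E'
from h import *
T=cams.read_camera("top");S=cams.read_camera("side")
def red(p,box,hue):
    hsv=cv2.cvtColor(p["color"],cv2.COLOR_BGR2HSV).astype(int);H=hsv[...,0]
    m=np.minimum(abs(H-hue),180-abs(H-hue))<8; m&=(hsv[...,1]>150)&(hsv[...,2]>60)
    b=np.zeros(m.shape,bool);b[box[1]:box[3],box[0]:box[2]]=1
    return m&b
# red cap
for n,p,bx in(("top",T,(330,198,352,217)),("side",S,(272,248,297,280))):
    m=red(p,bx,0);v,u=np.nonzero(m);c=(u.mean(),v.mean());C=cloud(p,m)
    print(n,"cap px",c,len(u),"plane",W(p,c,h=104 if n=="top" else 95),"cloud med",np.median(C,0),C.max(0))
# pads
for n,p,bx in(("top",T,(178,150,206,178)),("side",S,(248,148,275,172))):
    m=red(p,bx,0);v,u=np.nonzero(m);(cc,ax,an)=cv2.minAreaRect(np.c_[u,v].astype(np.float32))
    print(n,"ring",cc,ax,len(u),W(p,cc,h=96),(u.mean(),v.mean()),np.median(cloud(p,m),0))
for th,lo,hi in(("housing",55,66),("tray",24,34)):
    for d in models.silhouettes(T,th)[:4]:
        C=cloud(T,d["mask"]);D=C[(C[:,2]>lo)&(C[:,2]<hi)]
        if len(D)>20:
            r=cv2.minAreaRect(D[:,:2].astype(np.float32));print(th,d["p"],d["box"],len(D),r)
for n,p,(a,b,c,d) in(("topc",T,(130,290,380,320)) and ("topc",T,(295,180,385,260)),("padc",T,(100,90,250,210))):
    q=cv2.resize(p["color"][b:d,a:c],None,fx=4,fy=4,interpolation=2);cv2.imwrite(f"pics/{n}.png",q)
a=cv2.imread("pics/topc.png");b=cv2.imread("pics/padc.png")[:480,:430]
o=np.zeros((480,792,3),np.uint8);o[:320,:360]=a;o[:480,362:]=b;cv2.imwrite("pics/crop1.png",o)
E
```

```text
top cap px (np.float64(341.61290322580646), np.float64(205.96774193548387)) 31 plane [ 452.13 -236.1   104.  ] cloud med [ 452.29 -236.71  102.61] [ 457.46 -229.89  105.6 ]
side cap px (np.float64(283.3768115942029), np.float64(257.6376811594203)) 69 plane [ 451.68 -238.58   95.  ] cloud med [ 450.87 -243.     98.99] [ 484.33 -168.61  104.42]
top ring (191.5, 163.5) (13.0, 13.0) 94 [552.74 136.89  96.  ] (np.float64(191.90425531914894), np.float64(163.4468085106383)) [554.08 133.43  96.48]
side ring (259.72308349609375, 158.015380859375) (4.713319301605225, 11.163125991821289) 31 [550.68 132.88  96.  ] (np.float64(259.5806451612903), np.float64(158.6451612903226)) [546.78 127.71  95.42]
housing 0.84 [175.7, 155.3, 127.3, 106.7] 6278 ((595.1475830078125, 193.84237670898438), (268.57537841796875, 203.09170532226562), 73.30440521240234)
tray 0.73 [355.5, 301.9, 73.2, 49.2] 1773 ((216.05230712890625, -290.153076171875), (182.2137451171875, 70.35733795166016), 67.35002899169922)
tray 0.72 [336.7, 208.2, 77.2, 39.7] 1575 ((452.7838439941406, -237.8658447265625), (180.39047241210938, 70.59748840332031), 76.87056732177734)
```

View pics/crop1.png

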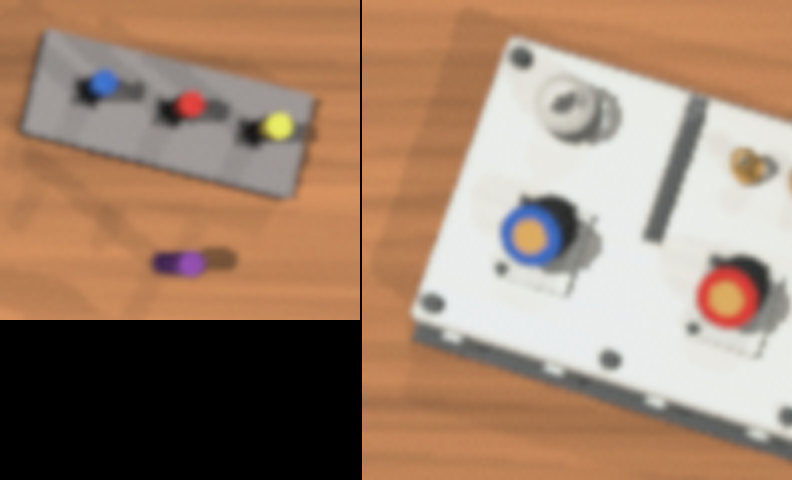

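```bash
cat >> h.py <<'E'
def Rtool(y,z):
    y=np.array(y,float);y/=np.linalg.norm(y);z=np.array(z,float);z-=y*(y@z);z/=np.linalg.norm(z)
    return np.c_[np.cross(y,z),y,z]
def rel(p0,R0,p1,R1):
    return np.r_[R0.T@(np.array(p1)-p0)/1000, np.degrees(Ro.from_matrix(R0.T@R1).as_rotvec())]
tx=np.array([.974,-.227,0]); ty=np.array([.227,.974,0])
n=np.array([-.405,.121,.906])
E
python3 - <<'E'
from h import *
s=sensors.observe();R0=Ro.from_rotvec(s["orientation"]).as_matrix();p0=s["eef_pos"]
print(R0)
np.set_printoptions(precision=4,suppress=True)
for sg in(1,-1):
    R1=Rtool([0,0,-1],sg*tx); print(sg,rel(p0,R0,[450,-237,250],R1))
w=[[420,520,300],[600,250,300],[600,0,300],[450,-237,250]]
for x in w: print(x, rel(p0,R0,x,R0)[:3])
E
```

```text
[[ 0.95 -0.    0.32]
 [-0.32 -0.    0.95]
 [-0.   -1.   -0.  ]]
1 [ 0.5018 -0.0365 -0.7575  0.001  84.6817 -0.0003]
-1 [  0.5018  -0.0365  -0.7575  -0.0003 -95.3183  -0.001 ]
[420, 520, 300] [ 0.234  -0.0865 -0.0488]
[600, 250, 300] [ 0.4901 -0.0865 -0.248 ]
[600, 0, 300] [ 0.5692 -0.0865 -0.4852]
[450, -237, 250] [ 0.5018 -0.0365 -0.7575]
```

Call:
move_arm(
  motion=[
    [0.039, -0.014, -0.008, 0, 5, 0],
    [0.078, -0.029, -0.016, 0, 9, 0],
    [0.117, -0.043, -0.024, 0, 13, 0],
    [0.156, -0.058, -0.033, 0, 17, 0],
    [0.195, -0.072, -0.041, 0, 21, 0],
    [0.234, -0.086, -0.049, 0, 25, 0],
    [0.265, -0.086, -0.073, 0, 29, 0],
    [0.297, -0.086, -0.098, 0, 33, 0],
    [0.329, -0.086, -0.123, 0, 37, 0],
    [0.361, -0.086, -0.148, 0, 41, 0],
  ],
  jaw=0.6,
  newtons=30,
)

```text
time: 2.53
eef_pos: [510.0, 383.9, 299.7]
orientation: [-1.414, 0.811, -0.811]
ft_force: [0.6, 0.9, 0.4]
finger_gap: 56.5
```

```bash
python3 - <<'E'
from h import *
np.set_printoptions(precision=4,suppress=True)
s=sensors.observe();R0=Ro.from_rotvec(s["orientation"]).as_matrix();p0=s["eef_pos"];print(p0,s["joint_pos"],s["finger_gap"])
R1=Rtool([0,0,-1],tx)
for x in [[600,250,300],[600,0,280],[451,-237,250]]: print(x, rel(p0,R0,x,R1))
E
```

```text
[510.0297 383.8732 299.6897] [-1.0163  0.3134  0.3507  1.6036 -0.1123  1.2442 -0.1155] 56.458258293324384
[600, 250, 300] [ 0.161  -0.0003  0.01   -0.0115 43.4719 -0.02  ]
[600, 0, 280] [ 0.3767  0.0196 -0.1163 -0.0115 43.4719 -0.02  ]
[451, -237, 250] [ 0.506   0.0495 -0.3647 -0.0115 43.4719 -0.02  ]
```

Call:
move_arm(
  motion=[
    [0.04, 0, 0.003, 0, 4, 0],
    [0.08, 0, 0.005, 0, 8, 0],
    [0.12, 0, 0.007, 0, 12, 0],
    [0.161, 0, 0.01, 0, 16, 0],
    [0.196, 0.003, -0.011, 0, 20, 0],
    [0.232, 0.006, -0.032, 0, 24, 0],
    [0.268, 0.01, -0.053, 0, 28, 0],
    [0.304, 0.013, -0.074, 0, 32, 0],
    [0.34, 0.016, -0.095, 0, 36, 0],
    [0.376, 0.019, -0.116, 0, 40, 0],
  ],
)

```text
time: 3.37
eef_pos: [600.0, 1.7, 280.7]
orientation: [-1.124, 1.332, -1.332]
ft_force: [0.2, 0.5, -0.0]
finger_gap: 56.4
```

```bash
python3 - <<'E'
from h import *
np.set_printoptions(precision=4,suppress=True)
s=sensors.observe();R0=Ro.from_rotvec(s["orientation"]).as_matrix();p0=s["eef_pos"];print(p0,s["joint_pos"],s["finger_gap"])
R1=Rtool([0,0,-1],tx)
for x in [[451.5,-237,180]]: print(x, rel(p0,R0,x,R1))
E
```

```text
[600.0483   1.7208 280.6664] [-0.6128  0.2831  0.628   1.7277 -0.1783  1.1878 -0.1048] 56.37341866371605
[451.5, -237, 180] [ 0.2603  0.1005 -0.1066 -0.0226  3.4892 -0.0273]
```

Call:
move_arm(
  motion=[
    [0.029, 0.011, -0.012, 0, 1, 0],
    [0.058, 0.022, -0.024, 0, 2, 0],
    [0.087, 0.033, -0.035, 0, 3, 0],
    [0.116, 0.045, -0.047, 0, 3.5, 0],
    [0.145, 0.056, -0.059, 0, 3.5, 0],
    [0.174, 0.067, -0.071, 0, 3.5, 0],
    [0.203, 0.078, -0.083, 0, 3.5, 0],
    [0.232, 0.09, -0.095, 0, 3.5, 0],
    [0.26, 0.1, -0.107, 0, 3.5, 0],
    [0.26, 0.1, -0.107, 0, 3.5, 0],
  ],
)

```text
time: 4.2
eef_pos: [448.2, -239.5, 179.4]
orientation: [-1.092, 1.379, -1.378]
ft_force: [-1.1, 0.5, -0.1]
finger_gap: 56.4
```

```bash
python3 - <<'E'
from h import *
np.set_printoptions(precision=4,suppress=True)
s=sensors.observe();R0=Ro.from_rotvec(s["orientation"]).as_matrix();p0=s["eef_pos"];print(p0,s["joint_pos"])
p=cams.read_camera("wrist");cv2.imwrite("pics/w1.png",cv2.resize(p["color"],None,fx=1.5,fy=1.5))
print("cam",-np.array(p["R"]).T@np.array(p["t"]).ravel())
hsv=cv2.cvtColor(p["color"],cv2.COLOR_BGR2HSV).astype(int);m=((hsv[...,0]<8)|(hsv[...,0]>172))&(hsv[...,1]>150)&(hsv[...,2]>60)
k,l,st,ce=cv2.connectedComponentsWithStats(m.astype(np.uint8))
for i in range(1,k):
    if st[i,4]>40:
        C=cloud(p,l==i);top=C[C[:,2]>C[:,2].max()-3];print(st[i],ce[i],W(p,ce[i]),C.max(0),top.mean(0),(top.min(0)+top.max(0))/2)
for d in models.spot_point(p,"red_probe_mid")[:3]:print(d,W(p,d["centre"],h=59))
print("expected mid px",px(p,[451.5,-237,59]),px(p,[451.5,-237,104]))
print(rel(p0,R0,[451.5,-237,62],Rtool([0,0,-1],tx)))
E
```

```text
[ 448.1778 -239.4896  179.4115] [-0.2774  0.232   0.7464  2.0423 -0.1933  0.938   0.3391]
cam [ 464.9925 -166.6147  350.6449]
[ 440  149   72   23 1408] [478.2798 159.8828] [ 701.7382 -270.6342   25.9935] [ 760.0885 -254.244    27.7374] [ 713.7838 -275.3151   25.6643] [ 706.7108 -274.0933   26.2425]
[256 190  18  21 294] [264.7177 200.0374] [ 452.986  -237.6231  104.5569] [ 459.7261 -231.9272  106.0628] [ 452.2646 -239.4089  104.082 ] [ 452.3437 -239.4034  104.5726]
{'centre': [174.4, 210.8], 'p': 0.84} [ 355.9286 -240.4559   59.    ]
{'centre': [264.0, 189.7], 'p': 0.7} [ 452.5345 -239.8825   59.    ]
expected mid px [262.3714 187.2605] [262.8848 199.5678]
[-0.0033  0.1174  0.0029  0.101  -0.1661  0.0478]
```

View pics/w1.png

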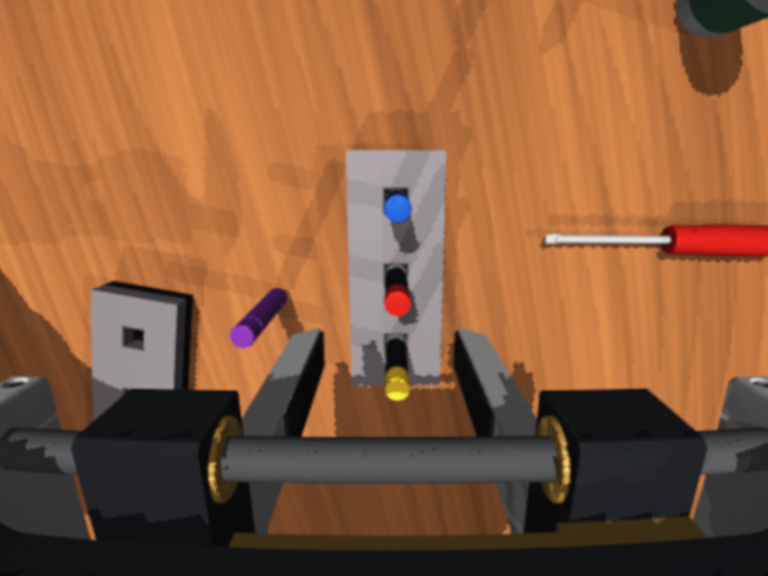

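The red probe is at (397,295) in the enlarged wrist view, between blue and yellow. The jaws straddle the row and are aligned with it, and purple is clear on the left.

Call:
move_arm(
  motion=[
    [-0.002, 0.01, 0.004, 0, 0, 0],
    [-0.002, 0.03, 0.004, 0, 0, 0],
    [-0.002, 0.05, 0.004, 0, 0, 0],
    [-0.002, 0.07, 0.004, 0, 0, 0],
    [-0.002, 0.09, 0.004, 0, 0, 0],
    [-0.002, 0.105, 0.004, 0, 0, 0],
    [-0.002, 0.117, 0.004, 0, 0, 0],
    [-0.002, 0.117, 0.004, 0, 0, 0],
    [-0.002, 0.117, 0.004, 0, 0, 0],
  ],
)

```text
time: 5.05
eef_pos: [456.8, -233.8, 63.2]
orientation: [-1.095, 1.374, -1.373]
ft_force: [-0.9, -0.3, -0.0]
finger_gap: 56.2
```

```bash
python3 - <<'E'
from h import *
np.set_printoptions(precision=4,suppress=True)
s=sensors.observe();R0=Ro.from_rotvec(s["orientation"]).as_matrix();p0=s["eef_pos"]
print(rel(p0,R0,[452.5,-238.5,62],Rtool([0,0,-1],tx)))
p=cams.read_camera("wrist");cv2.imwrite("pics/w2.png",p["color"])
hsv=cv2.cvtColor(p["color"],cv2.COLOR_BGR2HSV).astype(int);m=((hsv[...,0]<8)|(hsv[...,0]>172))&(hsv[...,1]>150)&(hsv[...,2]>60)
k,l,st,ce=cv2.connectedComponentsWithStats(m.astype(np.uint8))
for i in range(1,k):
    if st[i,4]>40: print(st[i],ce[i],W(p,ce[i]),W(p,ce[i],h=104),"tcp-axis px at cap",px(p,np.r_[p0[:2],104]))
E
```

```text
[ 0.0055  0.0012 -0.0032  0.0534  0.2253  0.013 ]
[239 254  31  38 926] [254.2754 274.4741] [ 453.4695 -235.0815  103.9308] [ 453.4798 -235.0422  104.    ] tcp-axis px at cap [260.2712 271.0017]
```

Call:
move_arm(
  motion=[
    [0.003, 0, -0.003, 0, 0, 0],
    [0.003, 0, -0.003, 0, 0, 0],
    [0.003, 0, -0.003, 0, 0, 0],
  ],
)

```text
time: 5.35
eef_pos: [453.2, -236.7, 64.2]
orientation: [-1.093, 1.373, -1.374]
ft_force: [-0.5, 0.1, -0.6]
finger_gap: 56.1
```

Call:
move_arm(
  motion=[
    [0, 0, 0, 0, 0, 0],
    [0, 0, 0, 0, 0, 0],
    [0, 0, 0, 0, 0, 0],
    [0, 0, 0, 0, 0, 0],
    [0, 0, 0, 0, 0, 0],
    [0, 0, 0, 0, 0, 0],
    [0, 0, 0, 0, 0, 0],
    [0, 0, 0, 0, 0, 0],
  ],
  jaw=0,
  newtons=25,
)

```text
time: 6.02
eef_pos: [453.2, -236.6, 63.6]
orientation: [-1.094, 1.373, -1.374]
ft_force: [1.7, -1.0, -0.8]
finger_gap: 15.3
```

Call:
move_arm(
  motion=[
    [0, -0.008, 0, 0, 0, 0],
    [0, -0.02, 0, 0, 0, 0],
    [0, -0.035, 0, 0, 0, 0],
    [0, -0.055, 0, 0, 0, 0],
    [0, -0.08, 0, 0, 0, 0],
    [0, -0.105, 0, 0, 0, 0],
    [0, -0.13, 0, 0, 0, 0],
    [0, -0.15, 0, 0, 0, 0],
    [0, -0.15, 0, 0, 0, 0],
    [0, -0.15, 0, 0, 0, 0],
  ],
)

```text
time: 6.85
eef_pos: [453.1, -236.6, 214.9]
orientation: [-1.092, 1.372, -1.374]
ft_force: [0.1, -1.3, -1.4]
finger_gap: 15.4
```

```bash
python3 - <<'E'
from h import *
np.set_printoptions(precision=4,suppress=True)
s=sensors.observe();R0=Ro.from_rotvec(s["orientation"]).as_matrix();p0=s["eef_pos"];print(p0,s["joint_pos"],s["finger_gap"])
p=cams.read_camera("side");cv2.imwrite("pics/s2.png",cv2.resize(p["color"][150:330,180:400],None,fx=3,fy=3))
hx=np.array([.958,-.287,0])
tip=np.array([552,136,96.]);off=59.5
for sg in (1,):
  R1=Rtool(-n,hx); P=tip+n*(off+60)
  print("tilted target",P,rel(p0,R0,P,R1), rel(p0,R0,P,R1))
E
```

```text
[ 453.0614 -236.5646  214.91  ] [-0.3171  0.1841  0.7689  2.001  -0.1522  1.0111  0.2985] 15.446804411735531
tilted target [503.6025 150.4595 204.267 ] [-0.3885  0.0109 -0.0374 24.8956  3.6699 -0.8456] [-0.3885  0.0109 -0.0374 24.8956  3.6699 -0.8456]
```

View pics/s2.png

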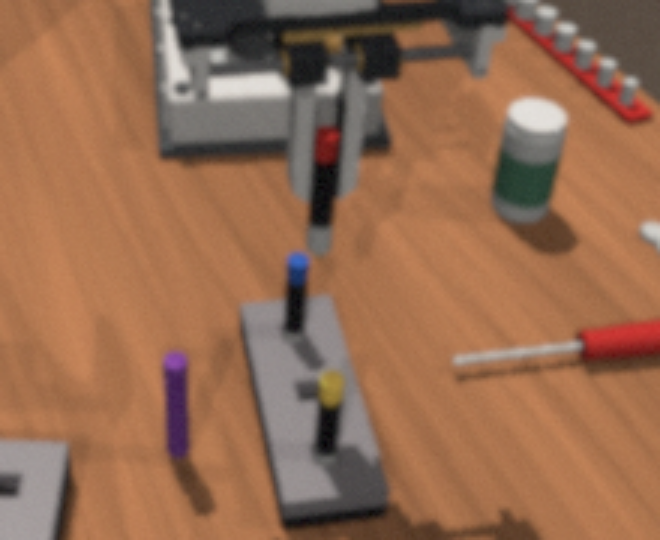

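The probe is gripped and upright at (325,190). Blue and yellow are undisturbed and the middle pocket is empty.

Call:
move_arm(
  motion=[
    [-0.01, -0.01, -0.001, 0, 0, 0],
    [-0.03, -0.02, -0.003, 2, 0, 0],
    [-0.06, -0.03, -0.006, 5, 1, 0],
    [-0.09, -0.035, -0.01, 8, 1, 0],
    [-0.125, -0.035, -0.013, 11, 2, 0],
    [-0.16, -0.035, -0.016, 14, 2, 0],
    [-0.195, -0.035, -0.02, 17, 2.5, 0],
    [-0.23, -0.035, -0.023, 20, 3, 0],
    [-0.265, -0.035, -0.026, 23, 3.5, -0.5],
    [-0.3, -0.03, -0.03, 24.9, 3.7, -0.8],
  ],
)

```text
time: 7.73
eef_pos: [490.2, 63.7, 243.5]
orientation: [-0.772, 1.041, -1.634]
ft_force: [2.3, 0.3, -0.1]
finger_gap: 15.5
```

```bash
python3 - <<'E'
from h import *
np.set_printoptions(precision=4,suppress=True)
s=sensors.observe();R0=Ro.from_rotvec(s["orientation"]).as_matrix();p0=s["eef_pos"];print(p0,s["joint_pos"],s["finger_gap"])
hx=np.array([.958,-.287,0]);tip=np.array([552,136,96.])
print(rel(p0,R0,tip+n*119.5,Rtool(-n,hx)))
E
```

```text
[490.2214  63.7194 243.4574] [-0.6699 -0.1206  0.1767  2.2603  0.4911  0.74   -1.1065] 15.537524032462619
[-0.0869  0.0305 -0.0277 -0.0479 -0.0724 -0.0329]
```

Call:
move_arm(
  motion=[
    [-0.02, 0.007, -0.006, 0, 0, 0],
    [-0.045, 0.015, -0.014, 0, 0, 0],
    [-0.068, 0.024, -0.021, 0, 0, 0],
    [-0.086, 0.03, -0.028, 0, 0, 0],
    [-0.086, 0.03, -0.028, 0, 0, 0],
    [-0.086, 0.03, -0.028, 0, 0, 0],
  ],
)

```text
time: 8.23
eef_pos: [502.6, 148.5, 203.0]
orientation: [-0.78, 1.042, -1.633]
ft_force: [0.2, -0.5, -0.6]
finger_gap: 15.8
```

```bash
cat > m.py <<'E'
from h import *
np.set_printoptions(precision=4,suppress=True)
s=sensors.observe();R0=Ro.from_rotvec(s["orientation"]).as_matrix();p0=s["eef_pos"];print(p0,R0[:,1],s["finger_gap"],s["ft_force"])
import sys; k=sys.argv[1]
o=[]
for c in ("wrist","top","side"):
    p=cams.read_camera(c);hsv=cv2.cvtColor(p["color"],cv2.COLOR_BGR2HSV).astype(int)
    m=((hsv[...,0]<8)|(hsv[...,0]>172))&(hsv[...,1]>130)&(hsv[...,2]>50)
    e=px(p,np.array([552,136,96.]));r=130 if c=="wrist" else 40
    a,b=[int(max(0,x-r)) for x in e]
    cr=p["color"][b:b+2*r,a:a+2*r];f=390/(2*r);cr=cv2.resize(cr,None,fx=f,fy=f)
    cv2.imwrite(f"pics/{c}_{k}.png",cr);o.append(cr)
    print(c,"pad expected",e,"crop origin",a,b,f,"tip px exp",px(p,p0+R0[:,1]*59.5))
    kk,l,st,ce=cv2.connectedComponentsWithStats(m.astype(np.uint8))
    for i in range(1,kk):
        if st[i,4]>12 and np.hypot(*(ce[i]-e))<r:
            C=cloud(p,l==i);print("  red",st[i],ce[i],"on96",W(p,ce[i],h=96),"cloud",np.median(C,0),len(C))
            if len(C)>60:
                D=C[(abs(C[:,2]-96)<14)]
                if len(D)>50:
                    uu,ss,vv=np.linalg.svd(D-D.mean(0),full_matrices=False);print("   plane n",vv[2]*np.sign(vv[2,2]),ss/np.sqrt(len(D)),D.mean(0),len(D))
H=max(x.shape[0] for x in o);o=[cv2.copyMakeBorder(x,0,H-x.shape[0],0,4,0) for x in o]
im=np.hstack(o);f=800/im.shape[1];cv2.imwrite(f"pics/m_{k}.png",cv2.resize(im,None,fx=f,fy=f,interpolation=cv2.INTER_AREA))
E
python3 m.py 1
```

```text
[502.5837 148.4897 202.9654] [ 0.4011 -0.1226 -0.9078] 15.755019413407297 [ 0.166  -0.5317 -0.576 ]
wrist pad expected [260.8361 188.2508] crop origin 130 58 1.5 tip px exp [259.6479 208.4601]
  red [239 168  39  38 781] [257.644  186.0922] on96 [549.3385 139.5267  96.    ] cloud [549.3068 140.2032  95.6326] 778
   plane n [-0.401   0.1275  0.9071] [11.5103 11.1616  0.7696] [549.2949 139.4096  95.9   ] 778
  red [244 249  31  41 899] [258.7542 270.8888] on96 [523.0462  47.1686  96.    ] cloud [486.2373 152.8806 238.7824] 893
top pad expected [191.8442 163.7968] crop origin 151 123 4.875 tip px exp [186.2613 170.3103]
  red [189 157  10  15  69] [194.3768 163.8986] on96 [551.8554 129.6582  96.    ] cloud [552.4175 128.1754  97.8019] 68
   plane n [-0.3878  0.1295  0.9126] [11.5158  6.0764  2.1167] [551.8504 129.4206  96.893 ] 68
side pad expected [259.7425 157.3925] crop origin 219 117 4.875 tip px exp [250.5946 141.4903]
  red [254 154  12   9  42] [259.8571 158.4524] on96 [550.1453 130.552   96.    ] cloud [549.1697 127.8337  97.3445] 41
```

View pics/m_1.png

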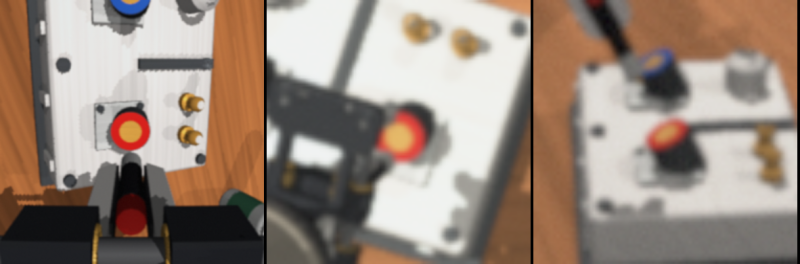

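```bash
cat >> h.py <<'E'
n=np.array([-.403,.123,.907]);n/=np.linalg.norm(n)
hx=np.array([.958,-.287,0])
def go(tip,st,off=59.5):
    s=sensors.observe();R0=Ro.from_rotvec(s["orientation"]).as_matrix();p0=s["eef_pos"]
    return rel(p0,R0,np.array(tip)+n*(off+st),Rtool(-n,hx))
E
python3 - <<'E'
from h import *
np.set_printoptions(precision=4,suppress=True)
print(go([551,137.5,96],12))
E
```

```text
[-0.0044  0.0473 -0.0016  0.0286 -0.1329 -0.0662]
```

Call:
move_arm(
  motion=[
    [-0.004, 0.01, -0.001, 0, 0, 0],
    [-0.004, 0.022, -0.001, 0, 0, 0],
    [-0.004, 0.034, -0.001, 0, 0, 0],
    [-0.004, 0.042, -0.001, 0, 0, 0],
    [-0.004, 0.046, -0.001, 0, 0, 0],
    [-0.004, 0.046, -0.001, 0, 0, 0],
  ],
)

```text
time: 8.88
eef_pos: [522.2, 146.5, 161.5]
orientation: [-0.776, 1.043, -1.634]
ft_force: [0.1, 0.4, -0.7]
finger_gap: 15.9
```

```bash
sed -i 's/r=130 if c=="wrist" else 40/r=45 if c=="wrist" else 28/' m.py; python3 m.py 2
```

```text
[522.2033 146.5491 161.546 ] [ 0.4025 -0.1219 -0.9073] 15.909726483865267 [ 0.1062  0.3998 -0.7314]
wrist pad expected [260.8707 205.3855] crop origin 215 160 4.333333333333333 tip px exp [259.6699 208.4736]
  red [235 182  45  41 863] [257.0139 199.1784] on96 [550.2344 142.857   96.    ] cloud [552.3196 144.4996  95.7622] 857
   plane n [-0.4011  0.127   0.9072] [12.144   9.4718  0.7163] [550.3338 142.916   95.845 ] 846
top pad expected [191.8442 163.7968] crop origin 163 135 6.964285714285714 tip px exp [189.7969 165.2528]
  red [189 157  10  15  66] [194.2727 163.    ] on96 [554.13   129.9921  96.    ] cloud [554.4254 128.2125  99.1012] 65
   plane n [-0.3574  0.06    0.932 ] [10.7214  5.6941  2.5628] [553.941  129.1244  97.6166] 62
side pad expected [259.7425 157.3925] crop origin 231 129 6.964285714285714 tip px exp [257.4209 153.6578]
  red [254 154  12   8  34] [260.0294 158.1765] on96 [551.1574 131.7639  96.    ] cloud [551.7418 128.1556  97.475 ] 33
```

View pics/m_2.png

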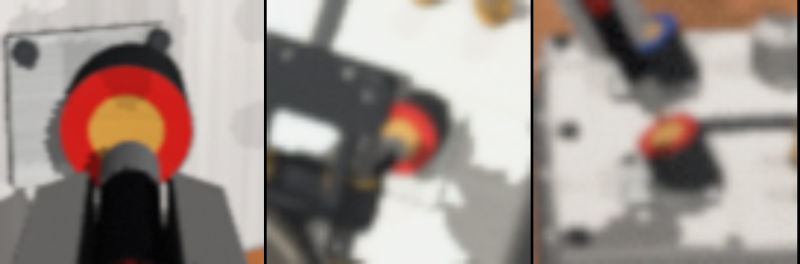

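Wrist view: the ring centre is near image column 258 and the probe near column 259, so the tip is about 1 mm off along the jaw axis. I'll trim that, approach, and judge contact from averaged force.

```bash
cat > f.py <<'E'
from h import *
F=[];P=[];p=None
for i in range(10):
    p=cams.read_camera("wrist");s=sensors.observe();F.append(s["ft_force"]);P.append(s["eef_pos"])
F=np.array(F);P=np.array(P);f=F@n;R=Ro.from_rotvec(s["orientation"]).as_matrix()
m=P.mean(0);t=m+R[:,1]*59.5
print("F.n",f.mean(),f.std()/3.2,F.mean(0),"tcp",m,"tip free",t,"standoff",(t-[550.3,138.5,96])@n,"gap",s["finger_gap"],"t",s["time"],"ydotn",R[:,1]@n)
cv2.imwrite("pics/wl.png",p["color"])
E
python3 f.py
```

```text
F.n -0.6236548858607405 0.10336781521947902 [-0.03  0.14 -0.72] tcp [522.28 147.35 162.72] tip free [546.29 140.17 108.75] standoff 13.382333488208815 gap 15.51874671245654 t 9.5333 ydotn -0.99999715302012
```

Call:
move_arm(
  motion=[
    [-0.0005, 0.002, -0.001, 0, 0, 0],
    [-0.0005, 0.004, -0.001, 0, 0, 0],
    [-0.0005, 0.006, -0.001, 0, 0, 0],
    [-0.0005, 0.007, -0.001, 0, 0, 0],
    [-0.0005, 0.008, -0.001, 0, 0, 0],
    [-0.0005, 0.008, -0.001, 0, 0, 0],
  ],
)

```text
time: 10.03
eef_pos: [524.7, 146.9, 154.5]
orientation: [-0.776, 1.043, -1.633]
ft_force: [-0.6, -0.5, -0.8]
finger_gap: 15.6
```

```bash
python3 f.py
```

```text
F.n -0.29864011032047405 0.14861996660209 [-0.05  0.09 -0.36] tcp [524.75 146.98 154.75] tip free [548.76 139.8  100.79] standoff 5.123624634566167 gap 15.437972100227068 t 10.5333 ydotn -0.9999971843885966
```

Call:
move_arm(
  motion=[
    [0, 0.001, 0, 0, 0, 0],
    [0, 0.002, 0, 0, 0, 0],
    [0, 0.003, 0, 0, 0, 0],
    [0, 0.004, 0, 0, 0, 0],
    [0, 0.005, 0, 0, 0, 0],
    [0, 0.006, 0, 0, 0, 0],
    [0, 0.007, 0, 0, 0, 0],
    [0, 0.007, 0, 0, 0, 0],
  ],
)

```text
time: 11.2
eef_pos: [527.6, 146.1, 148.2]
orientation: [-0.776, 1.043, -1.633]
ft_force: [-0.4, 0.8, 0.9]
finger_gap: 15.4
```

```bash
python3 f.py; sed -i 's/,"top","side"/,"side"/;s/r=45/r=32/;s/else 28/else 32/' m.py; python3 m.py 3
```

```text
F.n 0.9164797947789974 0.0647852429445682 [-1.2   0.03  0.47] tcp [527.57 146.13 148.4 ] tip free [551.57 138.94  94.44] standoff -1.8773979433869323 gap 15.264279447847287 t 11.7 ydotn -0.9999972747110889
[527.5859 146.1532 148.4146] [ 0.4035 -0.1207 -0.907 ] 15.264279447847287 [-1.5252  0.4146  0.2122]
wrist pad expected [261.8585 211.9158] crop origin 229 179 6.09375 tip px exp [259.6915 208.4305]
  red [235 187  47  43 860] [258.286  203.5779] on96 [551.0901 144.1946  96.    ] cloud [552.2404 146.7168  96.4571] 857
   plane n [-0.4026  0.1244  0.9069] [11.951   8.064   0.6741] [551.0733 144.9856  96.0018] 820
side pad expected [259.7425 157.3925] crop origin 227 125 6.09375 tip px exp [259.2082 157.3828]
  red [242 129   7   8  36] [245.4722 132.5278] on96 [566.728  292.1002  96.    ] cloud [512.248  141.0909 179.0112] 36
  red [254 154  12   8  36] [260.1944 158.1667] on96 [551.6108 131.6484  96.    ] cloud [552.1643 128.2837  98.356 ] 36
```

View pics/m_3.png

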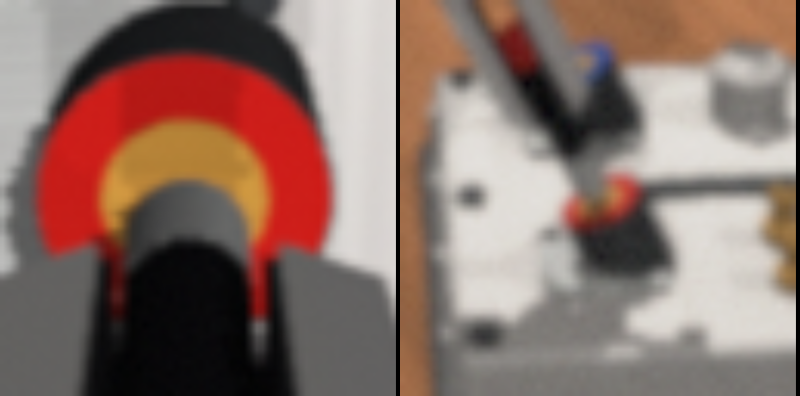

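Contact: the force rose about 1.4 N, so the plunger is in about 1.5 mm. I'll fit the ring and disc centre in this wrist view and check the tip offset up the image.

```bash
cat > c.py <<'E'
from h import *
from scipy.optimize import least_squares
p=cams.read_camera("wrist");s=sensors.observe();R0=Ro.from_rotvec(s["orientation"]).as_matrix();p0=s["eef_pos"]
hsv=cv2.cvtColor(p["color"],cv2.COLOR_BGR2HSV).astype(int);H,S,V=hsv[...,0],hsv[...,1],hsv[...,2]
red=((H<6)|(H>174))&(S>150)&(V>90); brass=(H>12)&(H<26)&(S>120)&(V>100)
box=np.zeros(red.shape,bool);box[175:225,225:300]=1
u=Ro.from_rotvec([0,0,0]).as_matrix();ex=np.cross([0,1,0],n);ex/=np.linalg.norm(ex);ey=np.cross(n,ex)
def onplane(uv,c):
    R=np.array(p["R"]);t=np.array(p["t"]).ravel();r=R.T@ray(p,uv);o=-R.T@t
    return o+r*(((c-o)@n)/(r@n))
c0=np.array([550.5,138,96.])
pts=[]
for m,rad in((red&box,19.5),(brass&box,11.)):
    v,uu=np.nonzero(m)
    if rad<15: k=max(cv2.connectedComponentsWithStats(m.astype(np.uint8))[2][1:,4])
    for col in np.unique(uu): # top edge only (bottom hidden)
        r=v[uu==col].min()-.5
        X=onplane((col,r),c0)-c0; pts.append((X@ex,X@ey,rad,r))
    for row in range(180,202):
        q=uu[v==row]
        if len(q):
            for e in (q.min()-.5,q.max()+.5):
                X=onplane((e,row),c0)-c0;pts.append((X@ex,X@ey,rad,row))
pts=np.array(pts)
for rad in(19.5,11.):
    P=pts[pts[:,2]==rad]
    f=least_squares(lambda q:np.hypot(P[:,0]-q[0],P[:,1]-q[1])-q[2],[0,0,rad],loss="soft_l1")
    print(rad,"fit",f.x,"rms",np.sqrt((f.fun**2).mean()),"centre",c0+ex*f.x[0]+ey*f.x[1],px(p,c0+ex*f.x[0]+ey*f.x[1]))
t=p0+R0[:,1]*59.5; d=(t-c0)@n; tt=t-n*d
print("tip on plane",tt,px(p,tt),"press by kin",-d)
foot=p0+R0[:,1]*49.5
a=np.array([px(p,foot+8*(np.cos(g)*R0[:,0]+np.sin(g)*R0[:,2])) for g in np.linspace(0,6.283,73)])
print("foot circle px cols",a.min(0),a.max(0))
q=(S<60)&(V>50)&(V<170); print("grey col 259 rows",np.nonzero(q[170:240,259])[0]+170,"row 212 cols",np.nonzero(q[212,240:280])[0]+240)
E
python3 c.py
```

```text
19.5 fit [-1.05  0.4  19.62] rms 0.24621792411646892 centre [549.56 138.4   95.53] [258.27 210.4 ]
11.0 fit [-1.07  0.   10.82] rms 0.1958730899867247 centre [549.52 138.    95.56] [258.38 210.86]
tip on plane [550.86 139.17  96.  ] [259.65 209.1 ] press by kin 1.7613539955139594
foot circle px cols [249.57 202.64] [269.79 221.84]
grey col 259 rows [172 173 178 179 209 210 211 212 213 214 215 216 217] row 212 cols [252 253 254 255 256 257 258 259 260 261 262 263 264 265 266]
```

The foot edge appears about 5 px lower than the kinematics predict. I'll measure the probe's pose in the tool frame from depth before correcting.

```bash
cat > ax.py <<'E'
from h import *
p=cams.read_camera("wrist");s=sensors.observe();R0=Ro.from_rotvec(s["orientation"]).as_matrix();p0=s["eef_pos"]
m=np.zeros(p["z_map"].shape,bool);m[204:330,251:269]=1
v,u=np.nonzero(m&(p["z_map"]>0))
Q=np.array([R0.T@(W(p,(a,b))-p0) for a,b in zip(u,v)])
hsv=cv2.cvtColor(p["color"],cv2.COLOR_BGR2HSV)
print("cam in tool",R0.T@(-np.array(p["R"]).T@np.array(p["t"]).ravel()-p0))
for r in range(204,300,4):
    k=(v==r)&(abs(u-260)<=2)
    if k.any(): print(r,np.median(Q[k],0),hsv[r,260])
k=(abs(Q[:,2])<7)&(abs(Q[:,0])<14)&(Q[:,1]<48)&(Q[:,1]>-38)
from scipy.optimize import least_squares
g=least_squares(lambda q:np.hypot(Q[k,0]-q[0]-q[1]*Q[k,1],Q[k,2]-q[2]-q[3]*Q[k,1])-8,[0,0,0,0],loss="soft_l1")
print("axis x0,slope,z0,slope",g.x[:4],"n",k.sum(),"tip xz",g.x[0]+59.5*g.x[1],g.x[2]+59.5*g.x[3], "rms",np.std(g.fun))
E
python3 ax.py
```

```text
cam in tool [ -74.61 -171.61   -0.63]
204 [-4.62 57.03  0.28] [ 18 177 180]
208 [-3.78 49.03  0.24] [ 15  72 114]
212 [-3.98 38.58  0.2 ] [30  3 88]
216 [-3.94 29.64  0.17] [ 0  0 83]
220 [-4.02 21.04  0.13] [135  51  10]
224 [-4.08 13.14  0.1 ] [90 57  9]
228 [-4.24  5.54  0.07] [135  57   9]
232 [-3.8  -0.09  0.05] [120  51  10]
236 [-4.03 -6.94  0.03] [90 26 10]
240 [ -3.78 -12.25   0.01] [150  26  10]
244 [ -4.04 -18.37  -0.02] [120  43  12]
248 [ -3.76 -22.97  -0.03] [  0 156  36]
252 [ -4.29 -28.95  -0.06] [  1 228  65]
256 [ -4.07 -33.14   0.18] [  1 219  50]
260 [ -4.1  -37.56  -0.1 ] [  1 230  50]
264 [ -3.41 -40.43  -0.11] [  1 216  91]
268 [ -1.65 -41.25  -0.11] [  1 223 103]
272 [  0.4  -41.55  -0.11] [  0 219 105]
276 [  2.82 -41.25  -0.11] [  1 223 105]
280 [  5.46 -40.65  -0.11] [  1 224 107]
284 [  7.64 -40.83  -0.11] [  1 223 113]
288 [ 10.3  -40.31  -0.11] [  1 220 115]
292 [ -28.65 -102.46   -0.48] [ 0  9 30]
296 [ -28.9  -104.65   -0.36] [120  10  50]
axis x0,slope,z0,slope [ 3.88 -0.   -1.   -0.  ] n 931 tip xz 3.73008649581956 -1.011126690586664 rms 0.2546669215395677
```

The depth fit is clean (0.25 mm rms). The probe axis is parallel to the tool, 3.8 mm off in tool x, and the tip is about 2.5 mm from the pad centre along tool x, with z fine. I'll lift off, shift by that, and press to about 4 mm.

Call:
move_arm(
  motion=[
    [0, -0.002, 0, 0, 0, 0],
    [0, -0.004, 0, 0, 0, 0],
    [-0.0025, -0.004, 0, 0, 0, 0],
    [-0.0025, -0.003, 0, 0, 0, 0],
    [-0.0025, -0.0015, 0, 0, 0, 0],
    [-0.0025, -0.0005, 0, 0, 0, 0],
    [-0.0025, 0.0005, 0, 0, 0, 0],
    [-0.0025, 0.0015, 0, 0, 0, 0],
    [-0.0025, 0.0022, 0, 0, 0, 0],
    [-0.0025, 0.0022, 0, 0, 0, 0],
  ],
)

```text
time: 12.73
eef_pos: [529.2, 148.3, 146.3]
orientation: [-0.775, 1.042, -1.633]
ft_force: [-1.5, 0.5, 1.6]
finger_gap: 15.6
```

```bash
python3 f.py; python3 ax.py|tail -1; python3 c.py
```

```text
F.n 1.8539828664867968 0.13938976280922075 [-0.64  0.99  1.63] tcp [529.19 148.31 146.42] tip free [553.2  141.12  92.46] standoff -4.057847454810695 gap 15.644095920938604 t 13.2333 ydotn -0.9999973142356684
axis x0,slope,z0,slope [ 3.84 -0.   -1.02 -0.  ] n 934 tip xz 3.5493127241457505 -1.0603027669636393 rms 0.24685724557810518
19.5 fit [-1.19 -0.01 19.97] rms 0.25920543683952874 centre [549.41 137.99  95.52] [258.22 214.72]
11.0 fit [-1.18 -0.3  11.  ] rms 0.24139488268912748 centre [549.41 137.7   95.56] [258.34 215.04]
tip on plane [551.6  141.58  96.01] [259.67 209.96] press by kin 3.9314712443683946
foot circle px cols [249.57 202.68] [269.8  221.88]
grey col 259 rows [175 176 181 182 208 209 210 211 212 213 214 215 216 217] row 212 cols [251 252 253 254 255 256 257 258 259 260 261 262 263 264 265 266]
```

The force rise of 2.3 N means about 3.8 mm of travel, and the tip is about 0.5 mm from the pad centre. I'll hold and take a final look.

Call:
move_arm(
  motion=[
    [0, 0, 0, 0, 0, 0],
    [0, 0, 0, 0, 0, 0],
    [0, 0, 0, 0, 0, 0],
    [0, 0, 0, 0, 0, 0],
    [0, 0, 0, 0, 0, 0],
    [0, 0, 0, 0, 0, 0],
    [0, 0, 0, 0, 0, 0],
    [0, 0, 0, 0, 0, 0],
    [0, 0, 0, 0, 0, 0],
    [0, 0, 0, 0, 0, 0],
  ],
)

```text
time: 14.17
eef_pos: [529.2, 148.2, 146.4]
orientation: [-0.775, 1.042, -1.633]
ft_force: [-0.3, 1.5, 1.8]
finger_gap: 15.5
```

```bash
python3 m.py 4 | head -1; python3 f.py
```

```text
[529.1574 148.2142 146.3694] [ 0.4034 -0.1209 -0.907 ] 15.530247401446513 [-0.2545  1.54    1.7876]
F.n 2.1060941451589463 0.14535040946063232 [-0.69  0.81  1.91] tcp [529.16 148.22 146.37] tip free [553.16 141.03  92.4 ] standoff -4.103669867893966 gap 15.577451427194895 t 14.7667 ydotn -0.9999975889862273
```

View pics/m_4.png

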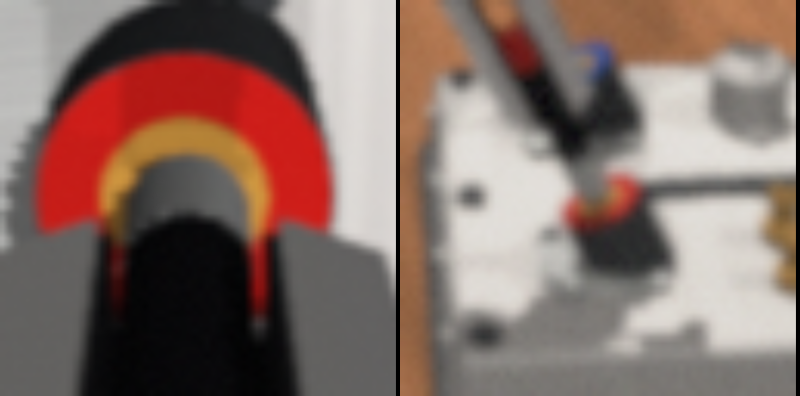

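The foot sits centred over the brass disc, at (187,200) in the left panel with the disc at about (185,195). The probe stands square to the pad and the readings are steady, so I'm handing in.

```bash
python3 -c "
from rig import workorder,sensors
print(workorder.close_job()); print(sensors.observe()['time'])"
```

```text
the job is handed in; nothing more can be done
None
the job is handed in; nothing more can be done
```

I lifted the red-capped probe out of the middle pocket of the farthest tray and pressed it on the red-ringed pad. I handed the job in at about 15 s, still gripping and pressing; no verdict was reported.

**Last checks before hand-in**
- **Press:** the force along the pad normal was about 2.3–2.6 N above the reading before contact. That puts the plunger 3.8–4.4 mm in, and the arm position gave 4.1 mm.
- **Tip position:** the wrist camera put the tip about 0.5 mm from the pad centre.
- **Squareness:** the tool axis matched the estimated pad normal to about 0.2°, and the probe lay within about 0.3° of the tool axis.
- **Steadiness:** the arm position stayed within about 0.1 mm through the hold, and the finger gap stayed at 15.5 mm.

**What disagreed**
- The first pad estimates from the three cameras differed by 3–4 mm (up to about 6 mm with the side camera). The probe also sat about 3.8 mm off the jaw centre line. I lifted off, shifted 2.5 mm using the wrist camera's view of both probe and pad, and pressed again.
- The kinematic tip estimate, which ignores that offset, therefore still differs from the wrist-camera result.
- I did not re-check the other probes, the screwdriver or the oil can after the lift. At the lift, blue and yellow were still standing in their pockets.

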